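# Turn the tube carousel and fit the right socket on its axle nut

### The arm

A 6-joint arm with a two-finger parallel gripper is mounted at the origin on the work surface. World frame = base frame: x ahead of the robot, y to its left, z up, the work surface at z = 0. Lengths are in m, angles in degrees, forces in N, time in s.
With the tool pointing down it reaches from about 0.275 to 1 m from the base axis. Payload 8.4 kg.
Tool frame: the origin (TCP) lies midway between the tips of the shut fingers; the grasp point (between the pads) lies 19 mm behind it; z points along the fingers, y is the direction in which the jaws open and shut (so a half turn about z gives the same grasp; the last joint's range is limited). The gripper opens to 85 mm and grips with 20 to 120 N. Pads are 22 mm wide; open, the fingers measure 114 mm over their backs; the gripper's body (76 mm by 85 mm) begins 54 mm behind the grasp point. The pads swing forward as they close: fully open they stand 13 mm farther back than shut.
Start: joints at [70.394, 20.225, 93.587, -0, 66.188, -0.138], TCP at [0.208, 0.589, 0.231] pointing down, gripper open.
Joint ranges: [-150.9, 150.9], [-52.94, 120.26], [3.33, 152.33], [-74.26, 254.26], [0, 154.13], [-172.89, 172.89]. Speed limits (degrees/s): [127.2, 127.2, 159.86, 180, 180, 180].

### API

Orientations are given as a 3x3 rotation matrix whose columns are the frame's x, y, z axes.
In Python, from station import ctrl gives the robot as it stands.
- The arm moves only by the tool arm_command, never from a script. Its arguments are lists of equal length, an entry for each row: "linear": the shift along the world's x, y, z in cm, a list of three; "yaw": the turn about the world's z in degrees. A call has 1 to 12 rows; each row is the pose to reach, as a shift and turn from the pose measured when the call began; what a row does not reach only later rows make up. A row lasts 1/8 s, in which the tool goes at most 62.5 mm and 10.7 degrees, less where a joint would pass 70% of its speed; a pose out of reach is approached as far as the arm can. A call with a gripper value outside its range is refused whole. "hand" is the closure, from -1 (fully open) to 1 (shut), so that 0 is half open, set as the call begins (left out, the last holds). The fingers move at their own pace and stop on an object; "newtons" is the grip in N (left out, the last holds). Time passes only in rows, so rows that repeat a pose let the fingers close. It gives the time, the measured TCP pose, the force and the opening at its end, in the units of the state.
- ctrl.get_obs(): the state, without advancing time (a new reading comes with each control period).
- ctrl.snapshot(name): name is "scene" or "top"; returns the picture (420x560x3 uint8, red, green, blue); there is no depth.
- ctrl.camera_params(name): a dict with "fov_y" (degrees; the focal length in pixels is half the picture's height over the tangent of half this angle, whatever the lens; pixels are square), "cx", "cy" (the principal point, pixels), "dist_coeffs" ([k1, k2, p1, p2, k3] as OpenCV has them; the pictures are not rectified), "R" (3x3) and "t" (3): a world point X has camera coordinates R X + t. Camera axes: x right, y down, z forward; pixel columns grow to the right and rows downward; lengths in m; the calibration is good to about 2 mm. A picture is of the moment at which its call begins. camera_params takes no time and is no camera call.
- ctrl.hand_in(): hands the job in, once; it reports no verdict.
The state is a dict: "time_s": time; "q": joint angles; "qvel": joint speeds; "joint_torque": joint torques, N m; "ee_pos": TCP position; "ee_rot": TCP orientation; "ft_force": force on the tool from outside, world axes, zero at the start; "torque": the same for the moment, N m; "finger_gap": finger opening in m.
Only numpy, scipy, OpenCV 4.12 (cv2) and the standard library are available. Lean on these libraries where they do the work, as an engineer would, in place of code of your own. Each camera call takes 0.05 s, during which the arm holds its last target.

### The job

Take the tube carousel by its black grip and lead it round through at least one full turn, either way, to see that it runs freely. Then try the two large sockets on the hex nut of its axle, standing one that does not fit back upright on the bench, until the one that fits is fully home on the nut. Finish still gripping that socket, seated on the nut, and leave the other things on the bench where they are.

Things in the scene. Friction and masses are not known exactly. Their poses are not given: they have to be found in the camera images.
- nut (a point): Centre of the underside of the steel hex nut on the carousel's fixed upright axle, 70 mm above the bench. Nut 27 mm across flats, 12 mm tall, two flats facing this point's +x and -x; above it a 5 mm cone (27 to 19 mm across) leads a socket in. It sits on a fixed 46 mm washer and does not turn with the carousel. A seated socket's lower end is level with this point.
- carousel (a joint): Turning angle in rad of the flat aluminium carousel disc (210 mm across, top face 66 mm above the bench) about the upright axle through the nut; 0 at the start, positive anticlockwise seen from above; no end stops within three turns either way. Light friction (about 1 N at the grip); it stays where it is left.
- grip_top (a point): Centre of the top of the upright black turning grip on the carousel: round post 18 mm across, 44 mm tall, 85 mm out from the axle, top 112 mm above the bench. It spins freely about its own upright axis, so it can be led round in a circle without turning the hand. At joint value 0 it lies along +x of nut.
- socket_k: Round steel socket standing loose on the bench, 38 mm across, 50 mm tall, 0.2 kg. Origin: centre of its open lower end, z up. Hex bore below, 20 mm deep, two of its flats facing own +x and -x; the dark hex on top lies the same way. Of the two look-alikes one bore has 2 mm play over the nut (8 degrees of twist) and goes right down; the other is 3 mm too narrow and stops 14 mm higher. Try to find which.
- socket_m: Round steel socket standing loose on the bench, 38 mm across, 50 mm tall, 0.2 kg. Origin: centre of its open lower end, z up. Hex bore below, 20 mm deep, two of its flats facing own +x and -x; the dark hex on top lies the same way. Of the two look-alikes one bore has 2 mm play over the nut (8 degrees of twist) and goes right down; the other is 3 mm too narrow and stops 14 mm higher. Try to find which.
- small_socket: Bystander: much smaller steel socket, 23 mm across, 30 mm tall, standing on the bench; origin under its centre. Leave alone.
- spanner: Bystander: steel spanner 170 mm long lying on the bench along its own x. Leave alone.
- amber_jar: Bystander: amber jar, 56 mm across, 85 mm tall; origin under its centre. Leave alone.
- wash_bottle: Bystander: white plastic bottle, 68 mm across, 150 mm tall. Leave alone.
- beaker: Bystander: glass beaker, 70 mm across, 85 mm tall. Leave alone.
- blue_cap_flask: Bystander: glass bottle with blue cap, 60 mm across, 120 mm tall. Leave alone.
Not all that is in view belongs to the job. Leave any blue look-alike of the socket_m alone.

How it is judged (in metres and radians):
On the way, in this order (a step that is already met when the one before it is completed fails the run):
1. the carousel has been turned through a full turn ((value of joint carousel above 6.1 rad or value of joint carousel below -6.1 rad)), for 0.1 s.
2. the fitting socket, in the fingers, is fully home on the nut (((z of socket_k in the frame of nut between -0.004 and 0.004 m and horizontal distance between socket_k and nut below 0.004 m and angle between socket_k's own z axis and vertical below 0.08 rad and contact force between the fingers and socket_k above 2 N) or (z of socket_m in the frame of nut between -0.004 and 0.004 m and horizontal distance between socket_m and nut below 0.004 m and angle between socket_m's own z axis and vertical below 0.08 rad and contact force between the fingers and socket_m above 2 N))), for 0.2 s.
At the end, for the whole second after the job is handed in: Carousel turned at least 6.1 rad either way; the fitting socket down on the nut (within 4 mm in height and sideways, tilt under 0.08 rad), at rest and gripped with over 2 N; the other large socket upright on the bench (tilt under 0.1 rad, underside within 6 mm of the surface) ((value of joint carousel above 6.1 rad or value of joint carousel below -6.1 rad) and ((z of socket_k in the frame of nut between -0.004 and 0.004 m and horizontal distance between socket_k and nut below 0.004 m and angle between socket_k's own z axis and vertical below 0.08 rad and contact force between the fingers and socket_k above 2 N and angle between socket_m's own z axis and vertical below 0.1 rad and height (world z) of socket_m between -0.006 and 0.006 m) or (z of socket_m in the frame of nut between -0.004 and 0.004 m and horizontal distance between socket_m and nut below 0.004 m and angle between socket_m's own z axis and vertical below 0.08 rad and contact force between the fingers and socket_m above 2 N and angle between socket_k's own z axis and vertical below 0.1 rad and height (world z) of socket_k between -0.006 and 0.006 m)) and linear speed of each of socket_k, socket_m below 0.02 m/s); the arm keeps its last pose, push and grip.
It fails at once if another thing on the bench was moved by more than 40 mm (distance of any of small_socket, spanner, amber_jar, wash_bottle, beaker, blue_cap_flask from where it was at the start of the episode above 0.04 m).
It also fails if it takes over 72 s, if anything falls off the work surface, if the arm or the gripper's body presses on something with over 40 N, if the wrist force passes 120 N, or if a joint passes its speed limit or range.

## Working session

There is one attempt and no reset: what is moved stays moved. The work goes in short steps, Python scripts to look and compute and a tool call to move; the robot and the scene stay as the last step left them, time stands still between calls to the robot, and variables do not carry over. Pictures are saved under pics/ and viewed, and the job is handed in when it is done.

Besides the shell and the picture viewer there is one more tool, called after "Emit:" by a JSON object that holds its "method" and its "body", one argument or row to a line. arm_command: Moves the arm, as the interface text tells. Its arguments: {"type":"object","properties":{"linear":{"type":"array","items":{"type":"array","items":{"type":"number"}}},"yaw":{"type":"array","items":{"type":"number"}},"hand":{"type":"number"},"newtons":{"type":"number"}},"required":["linear","yaw"]}

```bash
mkdir -p pics; ls
python3 - <<'E'
from station import ctrl
import cv2,numpy as np
for n in("scene","top"):
    im=ctrl.snapshot(n); cv2.imwrite(f"pics/{n}0.png",cv2.cvtColor(im,cv2.COLOR_RGB2BGR))
    p=ctrl.camera_params(n); print(n,{k:np.round(v,4).tolist() for k,v in p.items()})
o=ctrl.get_obs();print(o)
E
```

```text
pics
scene {'fov_y': 47.8642, 'cx': 274.6101, 'cy': 215.0717, 'dist_coeffs': [-0.0164, 0.0, 0.0, 0.0, 0.0], 'R': [[0.5774, 0.8165, -0.0058], [0.5652, -0.4048, -0.7188], [-0.5892, 0.4118, -0.6952]], 't': [-0.3441, -0.2357, 1.5798]}
top {'fov_y': 54.2678, 'cx': 278.9502, 'cy': 203.478, 'dist_coeffs': [-0.0943, 0.0, 0.0, 0.0, 0.0], 'R': [[-0.0091, -0.9999, 0.0054], [-0.9993, 0.0089, -0.0369], [0.0369, -0.0057, -0.9993]], 't': [0.0222, 0.5626, 1.2458]}
{'time_s': 0.1, 'q': array([ 7.03934289e+01,  2.02594702e+01,  9.36245692e+01,  4.36091310e-04,
        6.61880503e+01, -1.37295710e-01]), 'qvel': array([ 0.10772339, -0.06378078, -0.05507377, -0.01469788, -0.0071746 ,
        0.02205643]), 'joint_torque': array([ 1.68824954e-06, -6.06361270e+01, -3.42821860e+01, -1.47208075e-04,
        3.95136929e-03, -2.20460441e-05]), 'ee_pos': array([0.20816573, 0.58886246, 0.23062821]), 'ee_rot': array([[-9.42819330e-01,  3.33303956e-01, -4.28761946e-04],
       [ 3.33304232e-01,  9.42818588e-01, -1.18291520e-03],
       [ 9.97441836e-06, -1.25818348e-03, -9.99999208e-01]]), 'ft_force': array([-0.65398365,  0.02116616, -0.66805313]), 'torque': array([-0.05970732,  0.01056886, -0.01323838]), 'finger_gap': 0.08532985162106796}
```

View pics/scene0.png

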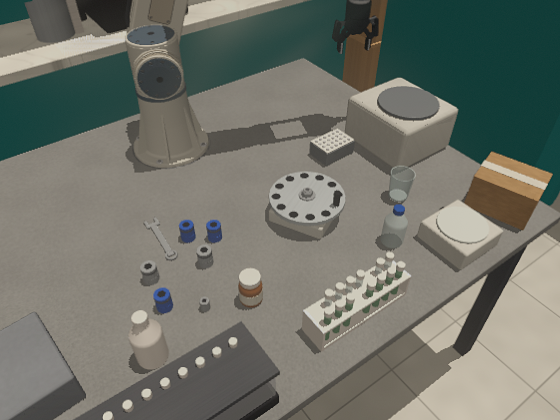

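View pics/top0.png

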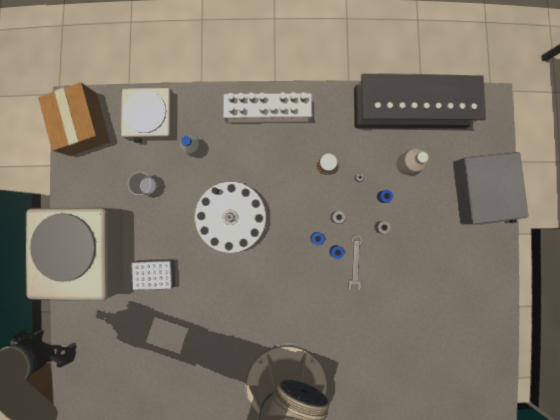

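The scene view shows the carousel at about (307,195) with its black grip at (337,199), and two grey sockets at (204,255) and (149,271) among three blue ones. In the top view the carousel is at (230,217) and the sockets are at (339,217) and (384,228). I'll zoom in next.

Run:
```python
import cv2,numpy as np
t=cv2.imread('pics/top0.png');s=cv2.imread('pics/scene0.png')
a=cv2.resize(t[175:260,185:275],(540,510),interpolation=cv2.INTER_CUBIC)
b=cv2.resize(t[190:270,300:405],(630,480),interpolation=cv2.INTER_CUBIC)
cv2.imwrite('pics/c1.png',a);cv2.imwrite('pics/c2.png',b)
cv2.imwrite('pics/c3.png',cv2.resize(s[165:240,260:350],(720,600),interpolation=cv2.INTER_CUBIC))
cv2.imwrite('pics/c4.png',cv2.resize(s[210:320,130:230],(545,600),interpolation=cv2.INTER_CUBIC))
```

```text
(no output)
```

View pics/c1.png

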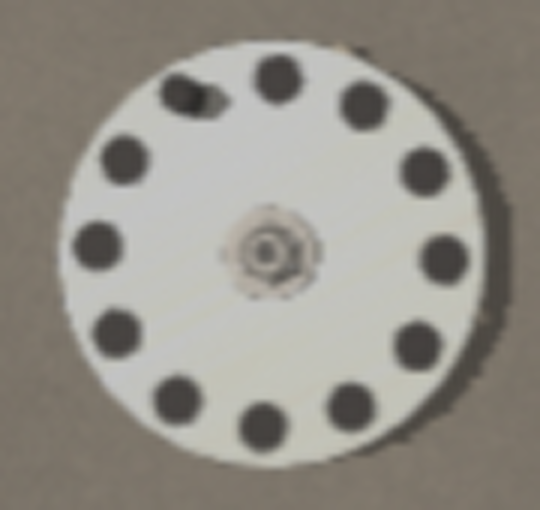

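View pics/c2.png

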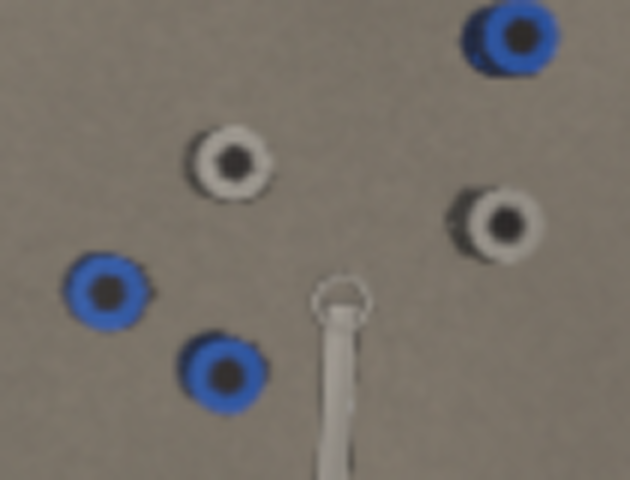

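View pics/c3.png

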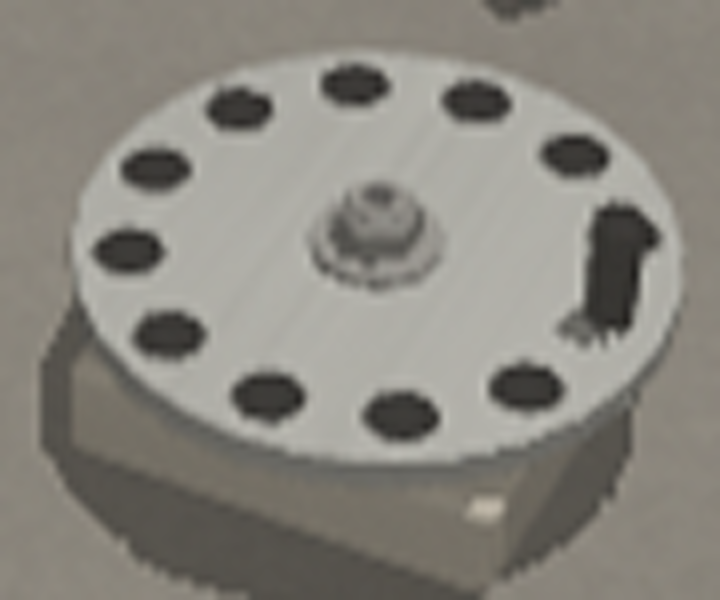

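View pics/c4.png

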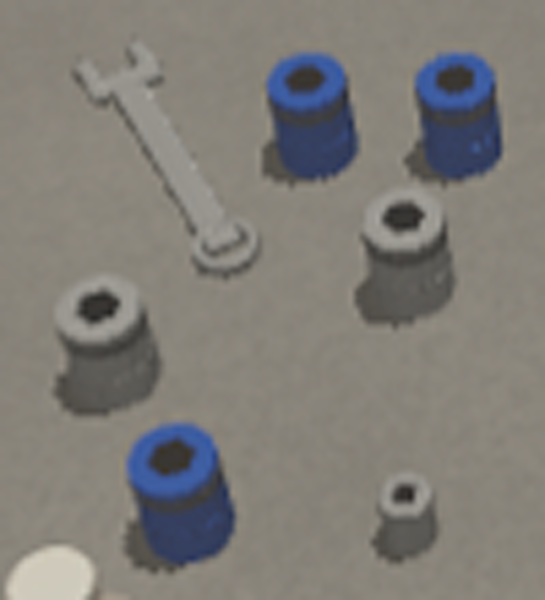

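```bash
cat > h.py <<'E'
import cv2,numpy as np
from station import ctrl
def cam(n):
    p=ctrl.camera_params(n); f=210/np.tan(np.radians(p['fov_y']/2))
    return np.array([[f,0,p['cx']],[0,f,p['cy']],[0,0,1]]),np.array(p['dist_coeffs']),np.array(p['R']),np.array(p['t'])
def ray(n,uv,z):
    K,d,R,t=cam(n)
    u=cv2.undistortPoints(np.array(uv,float).reshape(-1,1,2),K,d).reshape(-1,2)
    D=np.c_[u,np.ones(len(u))]@R; C=-R.T@t
    return C+D*((z-C[2])/D[:,2])[:,None]
def proj(n,X):
    K,d,R,t=cam(n); return cv2.projectPoints(np.array(X,float).reshape(-1,1,3),cv2.Rodrigues(R)[0],t,K,d)[0].reshape(-1,2)
def blob(g,c,r,lo,hi,amin=5):
    # grayscale blobs in window
    x0,y0=int(c[0]-r),int(c[1]-r); w=g[y0:y0+2*r,x0:x0+2*r]
    m=((w>=lo)&(w<hi)).astype(np.uint8)
    n,l,s,ce=cv2.connectedComponentsWithStats(m)
    return [(s[i,4],ce[i]+[x0,y0]) for i in range(1,n) if s[i,4]>=amin]
E
python3 - <<'E'
from h import *
for n in('top','scene'):
    g=cv2.imread(f'pics/{n}0.png',0)
    c=(230,217) if n=='top' else (307,197)
    bs=blob(g,c,40,0,90,12)
    P=[]
    for a,ce in bs:
        X=ray(n,ce,.066)[0]; P.append((a,*ce,*X[:2]))
    P=np.array(P)
    c0=np.median(P[:,3:],0); r=np.hypot(*(P[:,3:]-c0).T); 
    k=(abs(r-.085)<.012); Q=P[k,3:]
    A=np.c_[2*Q,np.ones(len(Q))]; s=np.linalg.lstsq(A,(Q**2).sum(1),rcond=None)[0]
    d=Q-s[:2]; rr=np.hypot(*d.T); an=np.degrees(np.arctan2(d[:,1],d[:,0]))
    print(n,'centre',s[:2]); print(np.c_[P[k,0:3],rr,an,an%30].round(3))
    # disc outline
    for z,cc in((.05,[(339,217),(384,228)] if n=='top' else [(204,249),(148,267)]),):
        for c in cc:
            w=g[c[1]-7:c[1]+8,c[0]-7:c[0]+8]; print(c,ray(n,c,z)[0]); 
            print(w)
E
```

```text
top centre [0.52340626 0.16001474]
[[ 3.90000e+01  2.30897e+02  1.87718e+02  8.50000e-02 -1.30900e+00
   2.86910e+01]
 [ 3.80000e+01  2.15500e+02  1.90500e+02  8.80000e-02  2.93970e+01
   2.93970e+01]
 [ 3.80000e+01  2.45211e+02  1.92158e+02  8.40000e-02 -3.16100e+01
   2.83900e+01]
 [ 2.11000e+02  2.63095e+02  2.21597e+02  9.70000e-02 -9.91040e+01
   2.08960e+01]
 [ 3.70000e+01  2.05297e+02  2.01135e+02  8.70000e-02  5.79430e+01
   2.79430e+01]
 [ 3.70000e+01  2.55459e+02  2.03081e+02  8.30000e-02 -6.21090e+01
   2.78910e+01]
 [ 3.70000e+01  2.00838e+02  2.15405e+02  8.70000e-02  8.71600e+01
   2.71600e+01]
 [ 3.80000e+01  2.58632e+02  2.17921e+02  8.30000e-02 -9.30970e+01
   2.69030e+01]
 [ 3.70000e+01  2.04000e+02  2.30000e+02  8.70000e-02  1.16367e+02
   2.63670e+01]
 [ 3.90000e+01  2.54154e+02  2.32231e+02  8.30000e-02 -1.23664e+02
   2.63360e+01]
 [ 3.70000e+01  2.14081e+02  2.41162e+02  8.60000e-02  1.45949e+02
   2.59490e+01]
 [ 3.80000e+01  2.43079e+02  2.42447e+02  8.40000e-02 -1.54133e+02
   2.58670e+01]
 [ 3.60000e+01  2.28333e+02  2.45778e+02  8.50000e-02  1.75627e+02
  
[... 4079 characters left out ...]
4 140]
 [143 150 153 135  95  67  52  48  47  72 115 148 153 154 138]
 [148 151 155 107  54  50  52  53  52  48  61 142 154 153 130]
 [151 151 147  98  53  53  53  53  53  48  94 145 153 153 125]
 [152 151 137  87  50  51  51  51  48  51 130 152 153 153 111]
 [150 151 145 131  97  58  45  72 113 123 148 154 155 141  94]
 [147 152 154 156 141 110 117 131 150 154 154 155 136 108  78]
 [129 150 154 154 155 146 153 156 154 150 149 136 100  81  66]
 [ 96 125 135 148 154 153 153 152 146 128 120  98  84  69  67]
 [ 93  85  96 119 126 126 127 124 119  93  79  77  68  63  80]
 [111  77  73  77  82  84  82  82  81  73  67  59  67  75  86]
 [127  93  69  66  69  71  68  67  63  65  66  75  81  84  88]]
```

```bash
cat >> h.py <<'E'
def hexphase(g,n,c,z,level=100,r=8,S=8):
    x0,y0=int(c[0]-r),int(c[1]-r); w=g[y0:y0+2*r+1,x0:x0+2*r+1]
    W=cv2.resize(w,None,fx=S,fy=S,interpolation=cv2.INTER_CUBIC)
    m=(W<level).astype(np.uint8)
    nn,l,s,ce=cv2.connectedComponentsWithStats(m)
    i=min(range(1,nn),key=lambda i:np.hypot(*(ce[i]-S*(r+.5))) if s[i,4]>300 else 99e9)
    yy,xx=np.nonzero(l==i)
    uv=np.c_[(xx+.5)/S-.5+x0,(yy+.5)/S-.5+y0]
    X=ray(n,uv,z)[:,:2]; cc=X.mean(0); d=(X-cc)[:,0]+1j*(X-cc)[:,1]
    M=(d**6/np.maximum(abs(d),1e-9)**2).sum()/ (abs(d)**4).sum()
    # corners at angle arg/6 ; flats 30 deg away
    return cc,np.sqrt(len(d)*1.0)/S,(np.degrees(np.angle(M))/6+30)%60,abs(M)
E
python3 - <<'E'
from h import *
from scipy.optimize import least_squares
for n in('top','scene'):
    g=cv2.imread(f'pics/{n}0.png',0)
    c=(230,217) if n=='top' else (307,197)
    Q=np.array([ray(n,ce,.066)[0][:2] for a,ce in blob(g,c,40,0,90,12) if 27<a<45 and not(n=='top' and abs(ce[0]-215.5)<1)])
    def res(p):
        d=Q-p[:2]; an=np.arctan2(d[:,1],d[:,0])-p[2]; k=np.round(an/(np.pi/6))*np.pi/6+p[2]
        return (d-p[3]*np.c_[np.cos(k),np.sin(k)]).ravel()
    s=least_squares(res,[*Q.mean(0),np.radians(27),.085]); p=s.x
    print(n,len(Q),'c',p[:2].round(4),'phase',np.degrees(p[2]),'r',p[3],'rms',np.sqrt((s.fun**2).mean()))
    print('grip pred px',proj(n,[[p[0]+.085*np.cos(p[2]),p[1]+.085*np.sin(p[2]),z] for z in(.068,.112)]))
    for c in ([(339,217),(384,228)] if n=='top' else [(204,249),(148,267)]):
      for L in(85,100,115):
        cc,sz,ph,q=hexphase(g,n,c,.05,L); print(c,L,cc.round(4),round(sz,2),ph.round(1),q.round(3))
      if n=='top':
        # outer rim centroid
        pass
E
```

```text
top 11 c [0.5234 0.1621] phase 27.124915043269663 r 0.08504254171512686 rms 0.00013980965950458792
grip pred px [[216.2716991  190.9364747 ]
 [213.98099451 189.8860375 ]]
(339, 217) 85 [ 0.5203 -0.1599] 4.65 40.2 0.078
(339, 217) 100 [ 0.5203 -0.1599] 5.16 40.9 0.101
(339, 217) 115 [ 0.5203 -0.1599] 5.65 41.1 0.108
(384, 228) 85 [ 0.4882 -0.2955] 4.94 54.1 0.045
(384, 228) 100 [ 0.4881 -0.2956] 5.45 55.1 0.044
(384, 228) 115 [ 0.4881 -0.2957] 6.0 55.7 0.054
scene 10 c [0.5198 0.1621] phase 27.192159157694398 r 0.08502760281344034 rms 0.00024516313930656147
grip pred px [[335.69085846 204.07772039]
 [337.10441165 191.67981608]]
(204, 249) 85 [ 0.5168 -0.1598] 5.14 38.9 0.138
(204, 249) 100 [ 0.5168 -0.1598] 5.51 38.7 0.138
(204, 249) 115 [ 0.5167 -0.1599] 5.9 39.7 0.126
(148, 267) 85 [ 0.4849 -0.2957] 5.35 49.3 0.147
(148, 267) 100 [ 0.4849 -0.2958] 5.74 49.1 0.138
(148, 267) 115 [ 0.4848 -0.2958] 6.14 48.9 0.145
```

The pattern fits are tight (rms under 0.25 mm). Both cameras agree on y and on the angle, and differ by 3.5 mm in x, so I take the mean:
- **Nut:** (0.5216, 0.1621), flats at 27.15°
- **Socket A:** (0.5186, -0.160), hex about 39.5°
- **Socket B:** (0.4865, -0.2957), hex about 50°

Next I move above the grip at (0.597, 0.201).

Emit:
{"method": "arm_command", "body": {
  "linear": [
    [3.9,-3.9,-0.5],
    [7.8,-7.8,-1],
    [11.7,-11.6,-1.5],
    [15.6,-15.5,-2],
    [19.5,-19.4,-2.5],
    [23.3,-23.3,-3],
    [27.2,-27.2,-3.5],
    [31.1,-31,-4],
    [35,-34.9,-4.5],
    [38.9,-38.8,-5],
    [38.9,-38.8,-7],
    [38.9,-38.8,-9]
  ],
  "yaw": [-7,-14,-21,-28,-35,-42,-49,-56,-63,-70.5,-70.5,-70.5],
  "hand": -1,
  "newtons": 30
}}

```text
time_s: 1.6
ee_pos: [0.5972, 0.2002, 0.1395]
ee_rot: [[0.001, 1.0, -0.002], [1.0, -0.001, -0.0], [-0.0, -0.002, -1.0]]
ft_force: [-0.1, 0.5, -0.8]
finger_gap: 0.0854
```

Emit:
{"method": "arm_command", "body": {
  "linear": [
    [0,0.05,-2],
    [0,0.05,-4],
    [0,0.05,-6.1],
    [0,0.05,-6.1]
  ],
  "yaw": [0,0,0,0]
}}

```text
time_s: 2.1
ee_pos: [0.5954, 0.2007, 0.0764]
ee_rot: [[-0.0, 1.0, -0.005], [1.0, 0.0, -0.001], [-0.001, -0.005, -1.0]]
ft_force: [-0.4, 0.4, 1.0]
finger_gap: 0.0853
```

```bash
cat > look.py <<'E'
from h import *
import sys
def shot(tag,wins):
    for n,(x0,y0,x1,y1) in wins.items():
        im=cv2.cvtColor(ctrl.snapshot(n),cv2.COLOR_RGB2BGR); cv2.imwrite(f'pics/{n}_{tag}.png',im)
        c=im[y0:y1,x0:x1]; f=min(600/c.shape[1],550/c.shape[0]); cv2.imwrite(f'pics/{n}_{tag}_c.png',cv2.resize(c,None,fx=f,fy=f,interpolation=cv2.INTER_CUBIC))
    o=ctrl.get_obs(); print(o['time_s'],o['ee_pos'].round(4),o['ft_force'].round(1),o['finger_gap'])
E
python3 -c "
from look import *
shot('g1',{'scene':(260,120,400,250)})"
```

```text
2.15 [0.5964 0.2009 0.0777] [-0.6 -0.2  0.2] 0.08583903706106914
```

View pics/scene_g1_c.png

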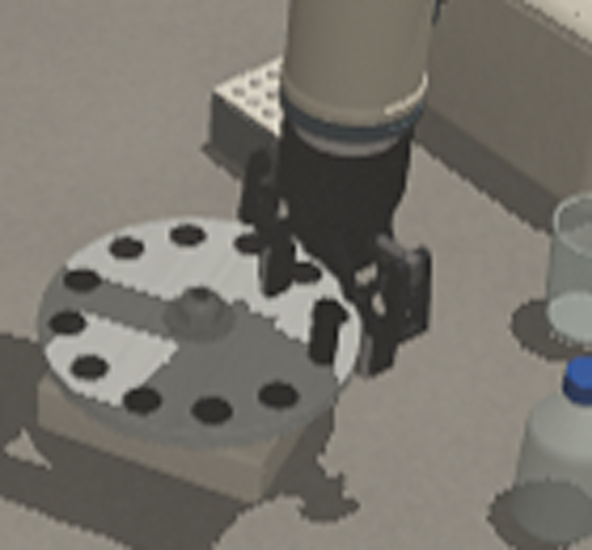

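The open fingers, with tips near (265,285) and (375,365) in the crop, straddle the post at (325,330). I'll close on it.

Emit:
{"method": "arm_command", "body": {
  "linear": [
    [0,0,0],
    [0,0,0],
    [0,0,0],
    [0,0,0],
    [0,0,0],
    [0,0,0]
  ],
  "yaw": [0,0,0,0,0,0],
  "hand": 1,
  "newtons": 30
}}

```text
time_s: 2.9
ee_pos: [0.5967, 0.201, 0.0781]
ee_rot: [[-0.0, 1.0, -0.003], [1.0, 0.0, -0.0], [-0.0, -0.003, -1.0]]
ft_force: [-1.0, -0.2, 5.7]
finger_gap: 0.017
```

```bash
cat > circ.py <<'E'
from h import *
import sys
def circ(cx,cy,degs):
    p=ctrl.get_obs()['ee_pos']
    print('now ang',np.degrees(np.arctan2(p[1]-cy,p[0]-cx)),'r',np.hypot(p[0]-cx,p[1]-cy))
    print([[round(float(100*(cx+.085*np.cos(np.radians(a))-p[0])),1),round(float(100*(cy+.085*np.sin(np.radians(a))-p[1])),1),0] for a in degs])
E
python3 -c "
from circ import *
circ(.5214,.1621,[27+12*i for i in range(1,13)])"
```

```text
now ang 27.336670466325415 r 0.08472047434451499
[[-0.9, 1.5, 0], [-2.2, 2.7, 0], [-3.7, 3.7, 0], [-5.3, 4.3, 0], [-7.1, 4.6, 0], [-8.9, 4.5, 0], [-10.6, 4.0, 0], [-12.2, 3.2, 0], [-13.5, 2.1, 0], [-14.7, 0.7, 0], [-15.5, -0.8, 0], [-15.9, -2.6, 0]]
```

Emit:
{"method": "arm_command", "body": {
  "linear": [
    [-0.9,1.5,0],
    [-2.2,2.7,0],
    [-3.7,3.7,0],
    [-5.3,4.3,0],
    [-7.1,4.6,0],
    [-8.9,4.5,0],
    [-10.6,4.0,0],
    [-12.2,3.2,0],
    [-13.5,2.1,0],
    [-14.7,0.7,0],
    [-15.5,-0.8,0],
    [-15.9,-2.6,0]
  ],
  "yaw": [0,0,0,0,0,0,0,0,0,0,0,0]
}}

```text
time_s: 4.4
ee_pos: [0.4369, 0.1741, 0.0781]
ee_rot: [[-0.0, 1.0, -0.003], [1.0, 0.0, -0.0], [-0.0, -0.003, -1.0]]
ft_force: [4.1, 0.6, 0.3]
finger_gap: 0.017
```

```bash
python3 -c "
from circ import *
print(ctrl.get_obs()['ft_force'],ctrl.get_obs()['ee_pos'])
circ(.5214,.1621,[171+14*i for i in range(1,13)])
from look import *
shot('g2',{'scene':(240,120,380,250)})"
```

```text
[4.10886307 0.59169574 0.31262123] [0.43686449 0.17412832 0.07814786]
now ang 171.90190256704636 r 0.08538695597485288
[[-0.0, -1.9, 0], [0.4, -4.0, 0], [1.3, -5.8, 0], [2.7, -7.4, 0], [4.3, -8.6, 0], [6.3, -9.4, 0], [8.3, -9.7, 0], [10.4, -9.5, 0], [12.3, -8.8, 0], [14.0, -7.6, 0], [15.4, -6.1, 0], [16.4, -4.2, 0]]
4.45 [0.4367 0.1723 0.0781] [-1.7 -3.   2.9] 0.017292530094858632
```

View pics/scene_g2_c.png

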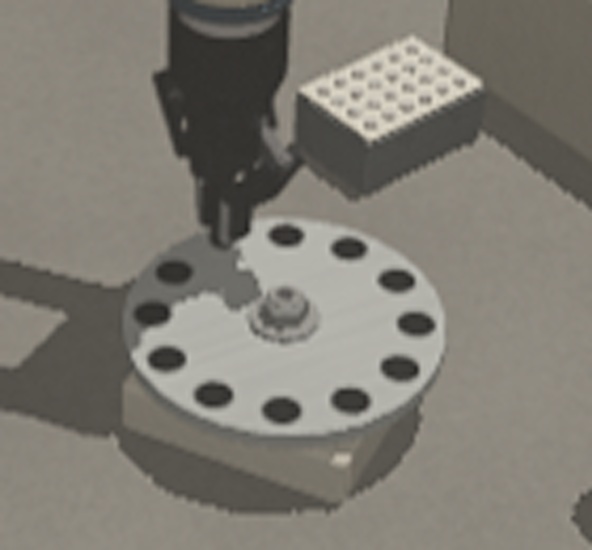

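The gripper still holds the post at (225,220) in the crop, and the disc turned with it. I'll carry on round.

Emit:
{"method": "arm_command", "body": {
  "linear": [
    [0,-1.9,0],
    [0.4,-3.9,0],
    [1.3,-5.7,0],
    [2.7,-7.3,0],
    [4.3,-8.5,0],
    [6.3,-9.3,0],
    [8.3,-9.6,0],
    [10.4,-9.4,0],
    [12.3,-8.7,0],
    [14.0,-7.5,0],
    [15.4,-6.0,0],
    [16.4,-4.1,0]
  ],
  "yaw": [0,0,0,0,0,0,0,0,0,0,0,0]
}}

```text
time_s: 5.95
ee_pos: [0.6003, 0.1309, 0.0781]
ee_rot: [[0.0, 1.0, -0.006], [1.0, -0.0, -0.002], [-0.002, -0.006, -1.0]]
ft_force: [-6.9, 1.1, 8.3]
finger_gap: 0.0173
```

```bash
python3 -c "
from circ import *
print(ctrl.get_obs()['ft_force'],ctrl.get_obs()['ee_pos'])
circ(.5214,.1621,[350,2,14,26,36,44,44,44])"
```

```text
[-6.85071236  1.11566787  8.30311157] [0.60028352 0.13092555 0.0780913 ]
now ang -21.56373189374018 r 0.08482013706424112
[[0.5, 1.6, 0], [0.6, 3.4, 0], [0.4, 5.2, 0], [-0.2, 6.8, 0], [-1.0, 8.1, 0], [-1.8, 9.0, 0], [-1.8, 9.0, 0], [-1.8, 9.0, 0]]
```

Emit:
{"method": "arm_command", "body": {
  "linear": [
    [0.5,1.6,0],
    [0.6,3.4,0],
    [0.4,5.2,0],
    [-0.2,6.8,0],
    [-1.0,8.1,0],
    [-1.8,9.0,0],
    [-1.8,9.0,0],
    [-1.8,9.0,0]
  ],
  "yaw": [0,0,0,0,0,0,0,0]
}}

```text
time_s: 6.95
ee_pos: [0.5824, 0.2209, 0.0781]
ee_rot: [[0.0, 1.0, -0.005], [1.0, -0.0, -0.001], [-0.001, -0.005, -1.0]]
ft_force: [-0.5, 0.5, 3.1]
finger_gap: 0.0172
```

```bash
python3 -c "
from look import *
shot('g3',{'scene':(240,120,380,250),'top':(160,150,300,280)})"
```

```text
7.05 [0.5826 0.2207 0.0782] [-0.4  0.7  3.9] 0.01722518936823769
```

View pics/scene_g3_c.png

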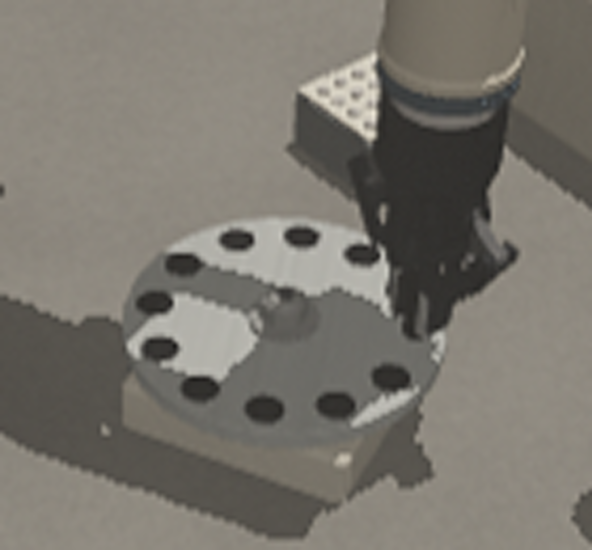

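View pics/top_g3_c.png

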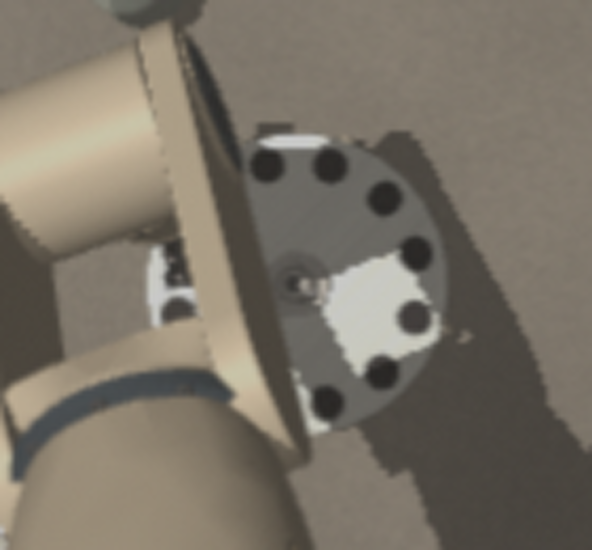

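The turn is done at about +377°, with the post still held and the wrist forces small. I'll release, rise and head for socket A.

Emit:
{"method": "arm_command", "body": {
  "linear": [
    [0,0,0],
    [0,0,0],
    [0,0,0],
    [0,0,0],
    [0,0,3],
    [0,0,7],
    [0,0,12],
    [0,0,12]
  ],
  "yaw": [0,0,0,0,0,0,0,0],
  "hand": -1
}}

```text
time_s: 8.05
ee_pos: [0.585, 0.2217, 0.2026]
ee_rot: [[0.001, 1.0, 0.002], [1.0, -0.001, 0.001], [0.001, 0.002, -1.0]]
ft_force: [-0.2, -0.4, 0.0]
finger_gap: 0.0851
```

Emit:
{"method": "arm_command", "body": {
  "linear": [
    [-0.6,-3.8,0],
    [-1.3,-7.6,0],
    [-1.9,-11.4,0],
    [-2.6,-15.2,0],
    [-3.2,-19,0],
    [-3.8,-22.8,0],
    [-4.5,-26.6,0],
    [-5.1,-30.4,0],
    [-5.8,-34.2,-1],
    [-6.4,-38.1,-3],
    [-6.4,-38.1,-7],
    [-6.4,-38.1,-7]
  ],
  "yaw": [0,0,0,0,0,0,0,0,0,0,0,0]
}}

```text
time_s: 9.55
ee_pos: [0.5182, -0.1589, 0.1296]
ee_rot: [[0.002, 1.0, -0.005], [1.0, -0.002, 0.003], [0.003, -0.005, -1.0]]
ft_force: [-0.1, -0.5, 0.3]
finger_gap: 0.0853
```

Run:
```python
from look import *
shot('s1',{'scene':(130,150,290,300)})
from scipy.optimize import least_squares
g=cv2.imread('pics/scene_s1.png',0)
Q=np.array([ray('scene',ce,.066)[0][:2] for a,ce in blob(g,(307,197),40,0,90,12) if 27<a<45])
c=np.array([.5198,.1621]);d=Q-c;print(np.c_[np.hypot(*d.T),np.degrees(np.arctan2(d[:,1],d[:,0]))%30].round(3))
```

```text
9.6 [ 0.5197 -0.159   0.1314] [1.1 0.2 0. ] 0.08556820725475
[[ 0.085 13.613]
 [ 0.085 13.707]
 [ 0.085 13.531]
 [ 0.085 13.947]
 [ 0.085 13.453]
 [ 0.085 13.491]
 [ 0.085 13.39 ]
 [ 0.085 13.727]]
```

View pics/scene_s1_c.png

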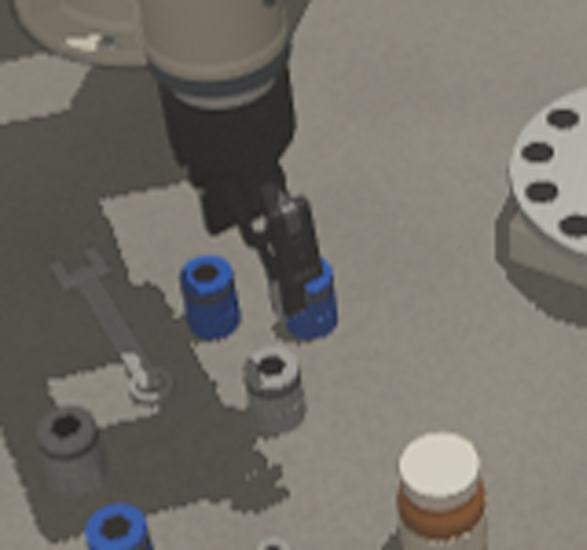

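The disc's hole phase is now 43.5°, which confirms +376°. The open gripper hangs over socket A, at (272,385) in the crop, so I'll lower onto it.

Emit:
{"method": "arm_command", "body": {
  "linear": [
    [-0.1,-0.1,-3],
    [-0.1,-0.1,-6],
    [-0.1,-0.1,-9],
    [-0.1,-0.1,-11.8],
    [-0.1,-0.1,-11.8],
    [-0.1,-0.1,-11.8]
  ],
  "yaw": [0,0,0,0,0,0]
}}

```text
time_s: 10.35
ee_pos: [0.5199, -0.16, 0.0149]
ee_rot: [[0.0, 1.0, 0.0], [1.0, -0.0, 0.002], [0.002, 0.0, -1.0]]
ft_force: [-0.3, -0.3, 0.5]
finger_gap: 0.0853
```

Emit:
{"method": "arm_command", "body": {
  "linear": [
    [0,0,0],
    [0,0,0],
    [0,0,0],
    [0,0,0],
    [0,0,0],
    [0,0,0]
  ],
  "yaw": [0,0,0,0,0,0],
  "hand": 1,
  "newtons": 40
}}

```text
time_s: 11.1
ee_pos: [0.5201, -0.1601, 0.0157]
ee_rot: [[0.0, 1.0, 0.001], [1.0, -0.0, 0.002], [0.002, 0.001, -1.0]]
ft_force: [-2.1, 0.2, 8.8]
finger_gap: 0.0369
```

Emit:
{"method": "arm_command", "body": {
  "linear": [
    [0,0,2],
    [0,0,5],
    [0,0,9],
    [0,0,12],
    [0,0,12]
  ],
  "yaw": [0,0,0,0,0]
}}

```text
time_s: 11.72
ee_pos: [0.5215, -0.1605, 0.1379]
ee_rot: [[0.001, 1.0, 0.005], [1.0, -0.001, 0.0], [0.0, 0.005, -1.0]]
ft_force: [0.5, -0.3, -2.4]
finger_gap: 0.037
```

Run:
```python
from look import *
shot('s2',{'scene':(130,100,290,250)})
```

```text
11.775 [ 0.5204 -0.1602  0.1363] [ 0.2  0.3 -2.2] 0.03670616870114093
```

View pics/scene_s2_c.png

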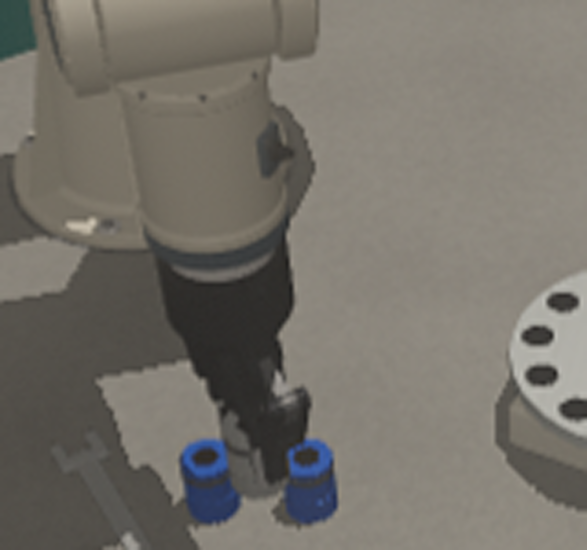

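Socket A came up (gap 36.7 mm); a seated socket should put the TCP at z = 85.7 mm. I'll carry it over the nut, turning -12.4°.

Emit:
{"method": "arm_command", "body": {
  "linear": [
    [0,3.2,0.5],
    [0,7,0.5],
    [0,11,0.5],
    [0,15,0.5],
    [0,19,0.5],
    [0,23,0.5],
    [0,27,0.5],
    [0,30,0],
    [0.1,32.2,-0.5],
    [0.1,32.2,-1],
    [0.1,32.2,-1]
  ],
  "yaw": [-1,-2,-4,-6,-8,-10,-12,-12.4,-12.4,-12.4,-12.4]
}}

```text
time_s: 13.15
ee_pos: [0.5203, 0.161, 0.1248]
ee_rot: [[0.215, 0.977, -0.0], [0.977, -0.215, -0.0], [-0.0, -0.0, -1.0]]
ft_force: [-0.2, 0.6, -1.7]
finger_gap: 0.0371
```

Run:
```python
from look import *
shot('n1',{'scene':(240,100,380,230)})
o=ctrl.get_obs();R=o['ee_rot'];print(np.degrees(np.arctan2(R[1,1],R[0,1])))
```

```text
13.2 [0.5207 0.1609 0.1254] [-1.7 -0.6 -2.3] 0.03732893469442774
-12.450649440222831
```

View pics/scene_n1_c.png

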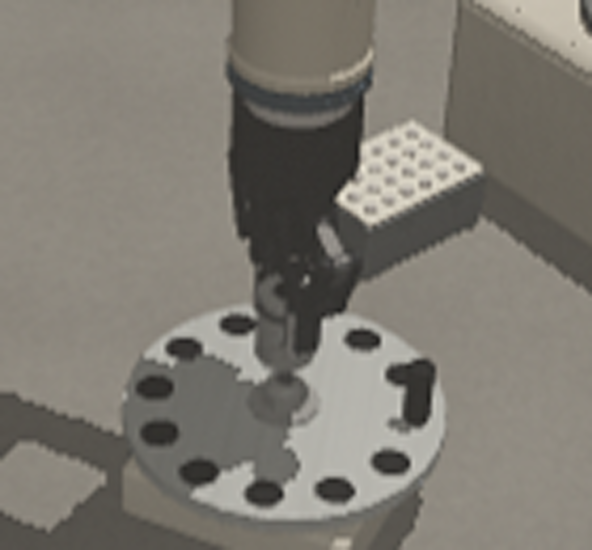

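The socket sits right above the nut at (285,395) in the crop. I'll lower in small steps and watch the force.

Emit:
{"method": "arm_command", "body": {
  "linear": [
    [0.1,0.1,-1],
    [0.1,0.1,-2],
    [0.1,0.1,-2.4],
    [0.1,0.1,-2.7],
    [0.1,0.1,-3],
    [0.1,0.1,-3]
  ],
  "yaw": [0,0,0,0,0,0]
}}

```text
time_s: 13.95
ee_pos: [0.522, 0.1621, 0.0979]
ee_rot: [[0.216, 0.976, 0.001], [0.976, -0.216, 0.0], [0.001, 0.001, -1.0]]
ft_force: [-9.6, -1.9, 29.3]
finger_gap: 0.0373
```

Emit:
{"method": "arm_command", "body": {
  "linear": [
    [-0.1,0,0.05],
    [-0.1,0,0],
    [-0.1,0,0],
    [-0.1,0,0],
    [-0.1,0,0],
    [-0.1,0,0],
    [-0.1,0,0],
    [-0.1,0,0],
    [-0.1,0,0]
  ],
  "yaw": [0,3,6,9,6,3,0,0,0]
}}

```text
time_s: 15.08
ee_pos: [0.5215, 0.1621, 0.0985]
ee_rot: [[0.214, 0.977, 0.002], [0.977, -0.214, 0.0], [0.001, 0.002, -1.0]]
ft_force: [-0.8, -1.5, 6.2]
finger_gap: 0.0372
```

Emit:
{"method": "arm_command", "body": {
  "linear": [
    [0,0,0],
    [0,0,0],
    [0,0,0],
    [0,0,0],
    [0,0,0],
    [0,0,0],
    [0,0,0]
  ],
  "yaw": [-3,-6,-9,-6,-3,0,0]
}}

```text
time_s: 15.95
ee_pos: [0.5215, 0.1621, 0.0986]
ee_rot: [[0.214, 0.977, 0.002], [0.977, -0.214, 0.001], [0.001, 0.002, -1.0]]
ft_force: [-1.3, -0.4, 3.8]
finger_gap: 0.0372
```

Emit:
{"method": "arm_command", "body": {
  "linear": [
    [0,0,-0.2],
    [0,0,-0.4],
    [0,0,-0.4],
    [0,0,-0.4],
    [0,0,-0.4],
    [0,0,-0.4],
    [0,0,-0.4],
    [0,0,-0.4]
  ],
  "yaw": [0,0,4,7,3,-4,-7,0]
}}

```text
time_s: 16.95
ee_pos: [0.5217, 0.1626, 0.0975]
ee_rot: [[0.214, 0.977, 0.003], [0.977, -0.214, 0.002], [0.002, 0.002, -1.0]]
ft_force: [-11.9, -1.4, 37.8]
finger_gap: 0.0373
```

Run:
```python
from look import *
shot('n2',{'scene':(240,110,380,240)})
```

```text
17.0 [0.5217 0.1626 0.0975] [-12.   -1.4  36.1] 0.03679102343698168
```

View pics/scene_n2_c.png

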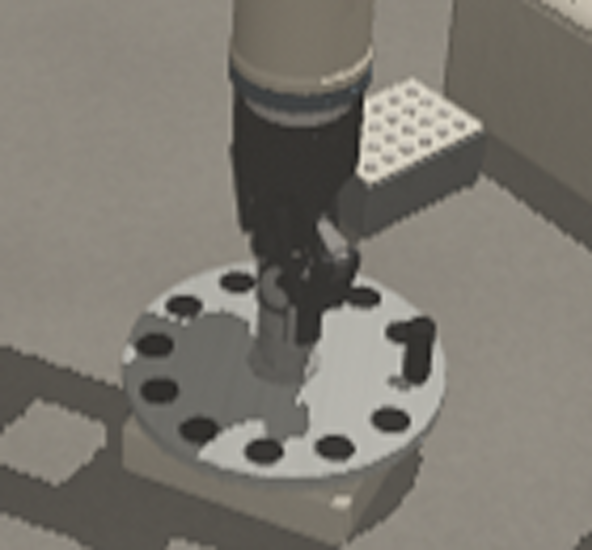

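Socket A stopped about 12 mm above home with 36 N on it, through a yaw sweep of ±9°, so it is the narrow one. I'll put it back where it stood.

Emit:
{"method": "arm_command", "body": {
  "linear": [
    [0,0,2],
    [0,0,4.5],
    [0,-4,5],
    [0,-8,5],
    [0,-12,5],
    [0,-16,5],
    [0,-20,5],
    [0,-24,5],
    [0,-28,4],
    [0,-32.2,2],
    [0,-32.2,-1],
    [0,-32.2,-3]
  ],
  "yaw": [0,0,2,4,6,8,10,12,12.4,12.4,12.4,12.4]
}}

```text
time_s: 18.5
ee_pos: [0.5211, -0.1599, 0.0659]
ee_rot: [[-0.007, 1.0, 0.001], [1.0, 0.007, 0.002], [0.002, 0.001, -1.0]]
ft_force: [-0.4, 0.2, -1.9]
finger_gap: 0.0369
```

Emit:
{"method": "arm_command", "body": {
  "linear": [
    [0,0,-2],
    [0,0,-4],
    [0,0,-4.6],
    [0,0,-4.9],
    [0,0,-5.1],
    [0,0,-5.1]
  ],
  "yaw": [0,0,0,0,0,0]
}}

```text
time_s: 19.25
ee_pos: [0.5215, -0.1601, 0.0156]
ee_rot: [[-0.007, 1.0, 0.002], [1.0, 0.007, 0.002], [0.002, 0.002, -1.0]]
ft_force: [-0.7, 0.4, 0.8]
finger_gap: 0.0369
```

The vertical force went from -1.9 to +0.8 N, so it is touching the bench. I'll release it.

Emit:
{"method": "arm_command", "body": {
  "linear": [
    [0,0,-0.05],
    [0,0,-0.05],
    [0,0,-0.05],
    [0,0,-0.05],
    [0,0,-0.05],
    [0,0,4],
    [0,0,8],
    [0,0,12],
    [0,0,12]
  ],
  "yaw": [0,0,0,0,0,0,0,0,0],
  "hand": -1
}}

```text
time_s: 20.38
ee_pos: [0.5236, -0.1607, 0.1386]
ee_rot: [[-0.007, 1.0, 0.008], [1.0, 0.007, 0.0], [0.0, 0.008, -1.0]]
ft_force: [-0.1, -0.1, -0.7]
finger_gap: 0.0853
```

Emit:
{"method": "arm_command", "body": {
  "linear": [
    [-0.5,-2,0],
    [-1,-5,0],
    [-2,-8,0],
    [-3,-11,0],
    [-3.3,-13.6,-2],
    [-3.3,-13.6,-3],
    [-3.3,-13.6,-3]
  ],
  "yaw": [0,0,0,0,0,0,0]
}}

```text
time_s: 21.25
ee_pos: [0.4895, -0.2957, 0.1071]
ee_rot: [[-0.006, 1.0, 0.005], [1.0, 0.006, 0.002], [0.002, 0.005, -1.0]]
ft_force: [0.1, 0.3, 0.2]
finger_gap: 0.0854
```

Run:
```python
from look import *
shot('s3',{'scene':(110,180,250,310)})
g=cv2.imread('pics/scene_s3.png',0)
for c in [(204,249),(148,267)]: print(hexphase(g,'scene',c,.05))
```

```text
21.3 [ 0.4902 -0.2957  0.1079] [-0.4  0.6  0.2] 0.08520114533771206
(array([ 0.52024023, -0.16029119]), np.float64(5.491470659122199), np.float64(45.374582133877354), np.float64(0.10389582141804218))
(array([ 0.49635287, -0.30224091]), np.float64(12.24681080934951), np.float64(50.836200257392164), np.float64(0.27977618243770697))
```

View pics/scene_s3_c.png

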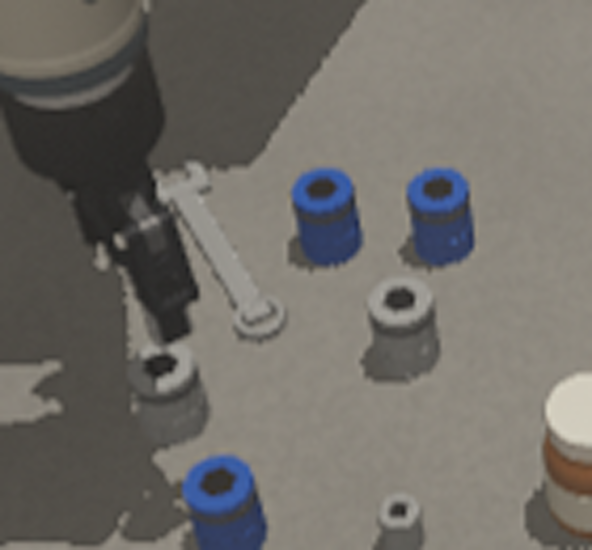

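Socket A stands upright at its old spot, (400,325) in the crop. The gripper is over socket B at (165,385), and the spanner is clear. I'll grasp B.

Emit:
{"method": "arm_command", "body": {
  "linear": [
    [-0.3,0,-3],
    [-0.3,0,-6],
    [-0.3,0,-8],
    [-0.3,0,-9.4],
    [-0.3,0,-9.4],
    [-0.3,0,-9.4]
  ],
  "yaw": [0,0,0,0,0,0]
}}

```text
time_s: 22.05
ee_pos: [0.4878, -0.2958, 0.0147]
ee_rot: [[-0.007, 1.0, 0.007], [1.0, 0.007, 0.001], [0.001, 0.007, -1.0]]
ft_force: [0.4, -0.4, -0.0]
finger_gap: 0.0854
```

Emit:
{"method": "arm_command", "body": {
  "linear": [
    [0,0,0],
    [0,0,0],
    [0,0,0],
    [0,0,0],
    [0,0,0],
    [0,0,0]
  ],
  "yaw": [0,0,0,0,0,0],
  "hand": 1,
  "newtons": 50
}}

```text
time_s: 22.8
ee_pos: [0.4879, -0.296, 0.0153]
ee_rot: [[-0.007, 1.0, 0.008], [1.0, 0.007, 0.001], [0.001, 0.008, -1.0]]
ft_force: [-0.8, 0.8, 6.4]
finger_gap: 0.0369
```

Emit:
{"method": "arm_command", "body": {
  "linear": [
    [0,0,3],
    [0,0,7],
    [0,0,12],
    [0.3,4,12],
    [0.6,8,12],
    [0.9,12,12],
    [1.2,16,12],
    [1.5,20,12],
    [1.8,24,12],
    [2.1,28,12],
    [2.4,32,12],
    [2.7,36,12]
  ],
  "yaw": [0,0,0,-3,-6,-9,-12,-15,-18,-20,-22,-23]
}}

```text
time_s: 24.3
ee_pos: [0.5146, 0.0653, 0.1352]
ee_rot: [[0.385, 0.923, 0.007], [0.923, -0.385, -0.002], [0.001, 0.008, -1.0]]
ft_force: [1.5, -1.5, -1.0]
finger_gap: 0.037
```

Run:
```python
from h import *
o=ctrl.get_obs();R=o['ee_rot'];print(o['ee_pos'],o['ft_force'],o['finger_gap'],np.degrees(np.arctan2(R[1,1],R[0,1])))
print(100*(np.array([.5214,.1621,.112])-o['ee_pos']))
```

```text
[0.51459016 0.06531218 0.13524533] [ 1.51348218 -1.46953868 -1.03186172] 0.036975680247848114 -22.642072167259748
[ 0.68098426  9.67878159 -2.32453347]
```

Emit:
{"method": "arm_command", "body": {
  "linear": [
    [0.2,3,0],
    [0.4,6,0],
    [0.6,8.5,0],
    [0.7,9.7,-0.5],
    [0.7,9.7,-1.5],
    [0.7,9.7,-2.4],
    [0.7,9.7,-2.4]
  ],
  "yaw": [0,0,0,0,0,0,0]
}}

```text
time_s: 25.18
ee_pos: [0.5207, 0.1612, 0.1101]
ee_rot: [[0.386, 0.923, 0.005], [0.923, -0.386, -0.003], [-0.001, 0.006, -1.0]]
ft_force: [0.3, -0.2, -1.3]
finger_gap: 0.037
```

Run:
```python
from h import *
o=ctrl.get_obs();R=o['ee_rot'];print(o['ee_pos'],o['ft_force'],o['finger_gap'],np.degrees(np.arctan2(R[1,1],R[0,1])))
print(100*(np.array([.5214,.1621,.0853])-o['ee_pos']))
```

```text
[0.52074614 0.16124004 0.11008196] [ 0.25170839 -0.22800467 -1.34676999] 0.037011015566492014 -22.688324005723885
[ 0.06538561  0.08599596 -2.47819645]
```

Emit:
{"method": "arm_command", "body": {
  "linear": [
    [0.1,0.1,-0.6],
    [0.1,0.1,-0.9],
    [0.1,0.1,-1.2],
    [0.1,0.1,-1.5],
    [0.1,0.1,-1.5]
  ],
  "yaw": [0,0,0,0,0]
}}

```text
time_s: 25.8
ee_pos: [0.5216, 0.1622, 0.0949]
ee_rot: [[0.386, 0.923, 0.005], [0.923, -0.386, -0.003], [-0.001, 0.006, -1.0]]
ft_force: [0.4, -0.1, -1.5]
finger_gap: 0.0368
```

There is no contact force although the socket end is already at about 79.6 mm, so B fits. I'll continue down.

Emit:
{"method": "arm_command", "body": {
  "linear": [
    [0,0,-0.3],
    [0,0,-0.6],
    [0,0,-0.8],
    [0,0,-1],
    [0,0,-1],
    [0,0,-1]
  ],
  "yaw": [0,0,0,0,0,0]
}}

```text
time_s: 26.55
ee_pos: [0.5217, 0.1622, 0.0853]
ee_rot: [[0.386, 0.923, 0.005], [0.923, -0.386, -0.003], [-0.001, 0.006, -1.0]]
ft_force: [-2.6, -0.1, 5.1]
finger_gap: 0.0366
```

Emit:
{"method": "arm_command", "body": {
  "linear": [
    [0,0,-0.1],
    [0,0,-0.1],
    [0,0,-0.1],
    [0,0,-0.1]
  ],
  "yaw": [0,0,0,0]
}}

```text
time_s: 27.05
ee_pos: [0.5216, 0.1622, 0.0852]
ee_rot: [[0.386, 0.923, 0.005], [0.923, -0.386, -0.003], [-0.001, 0.006, -1.0]]
ft_force: [-4.0, -1.4, 12.4]
finger_gap: 0.0372
```

Run:
```python
from look import *
shot('f',{'scene':(130,110,380,320)})
o=ctrl.get_obs(); print(o['qvel'].round(2))
g=cv2.imread('pics/scene_f.png',0)
print(hexphase(g,'scene',(204,249),.05))
```

```text
27.1 [0.5217 0.1622 0.0852] [-3.4 -2.2 13. ] 0.03663176677140455
[-0.07  0.02 -0.01 -0.02 -0.04 -0.  ]
(array([ 0.52022243, -0.16028291]), np.float64(5.46723193215726), np.float64(45.61956415550328), np.float64(0.10332745508578382))
```

View pics/scene_f_c.png

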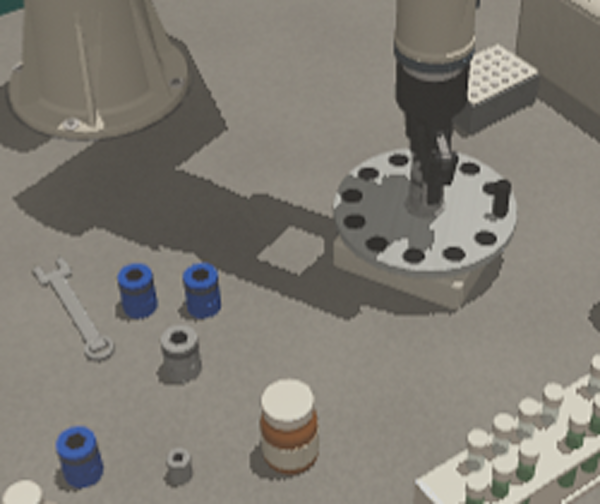

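The view shows the gripped socket down on the washer at about (425,200) in the crop. Socket A is upright at (180,350), and the spanner, jar and small socket are where they were. The TCP is at 85.2 mm against the expected 85.3 mm, with a firm stop at 12–13 N, so I'm handing in.

```bash
python3 -c "
from station import ctrl
print(ctrl.hand_in())"
```

```text
the job is handed in; nothing more can be done
None
```

I led the carousel round by its black grip, found the socket that fits, and handed in at about 27 s with that socket still gripped on the nut. Hand-in gives no verdict.

- **Carousel:** I turned it anticlockwise about +376° (6.57 rad). The hole pattern in the picture afterwards agreed with this to about a degree, and the wrist force stayed under about 11 N at each stop on the way round.
- **First socket:** The one nearer the carousel stopped about 12 mm above home. It took up to 38 N through a ±9° twist sweep without dropping, so I stood it upright back at its old spot. The last picture shows it upright, within about 2 mm of where its grasp was and turned about 6°.
- **Second socket:** It went down with no force until it stopped at the expected height. The tool read 85.2 mm against 85.3 mm expected, pressing with about 13 N, gripped at 50 N and tilted about 0.4°.
- **Bystanders:** The spanner, jar and small socket looked unmoved in the last picture. The bottle, beaker and flask were mostly outside that view, but the arm never went near them.
- **Disagreements:** The two cameras differed by about 3.5 mm in x, so I used the mean, and contact with the grip and nut bore it out. Their hex angles for the second socket differed by about 6°. I used 50°, close to the sharper scene view, and it fitted first time.

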